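# Draw the long sample plate from the leaning stack

### The arm

A 7-joint arm with a two-finger parallel gripper is mounted at the origin on the work surface; the furniture and walls round the work are solid. World frame = base frame: x ahead of the robot, y to its left, z up, the work surface at z = 0. Lengths are in m, angles in degrees, forces in N, time in s.
With the tool pointing down it reaches from about 0.35 to 0.775 m from the base axis. Payload 3.1 kg.
Tool frame: the origin (TCP) lies on the centre line of the jaws, within the pads' length; the fingertips stand 17 mm ahead of it and the grasp point (between the pads) lies 2 mm behind it (robot.tip_reach is the distance from the TCP to the fingertips, in m); z points along the fingers, y is the line along which they close (so a half turn about z gives the same grasp; the last joint's range is limited). The gripper opens to 85 mm and grips with 20 to 120 N. Pads are 22 mm wide; open, the fingers measure 114 mm over their backs; the gripper's body (76 mm by 85 mm) begins 54 mm behind the grasp point. The pads swing forward as they close: fully open they stand 13 mm farther back than shut.
Start: joints at [-77.676, 17.813, 0.802, 86.603, -0.252, 75.585, -1.558], TCP at [0.14, 0.532, 0.248] pointing down, gripper open.
Joint ranges: [-154.91, 154.91], [-16.99, 109.72], [-72.82, 74.43], [7.12, 147.25], [-82.49, 262.49], [11.32, 116.49], [-174.64, 174.64]. Speed limits (degrees/s): [159.86, 159.86, 180, 180, 180, 180, 180].

### API

Orientations are given as [roll, pitch, yaw] about the fixed x, y, z axes, in that order (R = Rz(yaw) Ry(pitch) Rx(roll)).
In Python, from station import robot, fingers, vision, workorder, recognise gives the robot as it stands. Calls block until the motion is done:
- robot.move_to(position, orientation): joint-space move of the TCP to a pose.
- robot.line_to(position, orientation=None, velocity=0.15, f_stop=None): straight line of the TCP; orientation=None keeps the orientation; velocity is the mean speed in m/s. With f_stop (N) it stops when the force on the tool has changed by that much, and returns True; else False.
- robot.move_j(angles): joint-space move.
- fingers.gripper_to(opening, force=None): opening from 0.0 (shut) to 1.0 (fully open); force is the grip in N (None keeps the last); returns when the fingers have stopped.
- robot.pause(seconds).
- robot.inverse_kinematics(position, orientation): joint angles nearest the present ones, or None.
- vision.grab_frame(name): name is "scene" or "top" or "wrist"; returns the picture (480x640x3 uint8, red, green, blue); there is no depth.
- vision.calibration(name): a dict with "mtx" (3x3 intrinsics, pixels), "k1" (the pictures are not rectified: a ray, as slopes to the right and down, at radius r is drawn at 1 + k1 r^2 times it, then the intrinsics apply), "extrinsics" (4x4, takes a point from world to camera coordinates); the wrist camera has in their place "T_tool_cam" (4x4, takes a point from camera to tool coordinates, whose origin is the TCP and whose axes are the flange's). Camera axes: x right, y up, looking along -z (the intrinsics and any distortion apply to the point x, -y, -z); pixel columns grow to the right and rows downward; lengths in m; the calibration is good to about 2 mm. A picture is of the moment at which its call begins: read the wrist's pose just before it. calibration takes no time and is no camera call.
A pose or a line that the arm cannot do raises robot.PlanningError and nothing moves.
- workorder.close_job(): hands the job in; it is judged then, once.
Trained networks look in the newest picture that a camera, given by its name, has taken for a name from the list of things; names that differ only in an ending like _2 or _b are one class to them, and where a whole thing is asked for, a point or a joint stands for the part that bears it (a point fixed in the world has none). Each returns a list of dicts, best first, with "p" (0 to 1); they miss things now and then, are a little off and sometimes report something else, mostly with a low value. They report only what shows in the picture. A call takes as long as a camera call. They do not tell look-alikes from the thing itself.
- recognise(label, camera): "rect" ([centre column, centre row, width, height] in pixels, round what is visible of it).
Readings, each from a call of its own:
- robot.current_time_s(): time.
- robot.current_joint_positions(): joint angles.
- robot.current_dq(): joint speeds.
- robot.current_joint_torque(): joint torques, N m.
- robot.current_tool_pos(): TCP position.
- robot.current_eef_rot(): TCP orientation.
- robot.current_contact_force(): force on the tool from outside, world axes, zero at the start.
- robot.current_torque(): the same for the moment, N m.
- robot.current_finger_gap(): opening from 0.0 (shut) to 1.0 (fully open).
- robot.current_gripper_force(): force on a finger pad.
Only numpy, scipy, OpenCV 4.12 (cv2) and the standard library are available. Lean on these libraries where they do the work, as an engineer would, in place of code of your own. Each camera call takes 0.05 s, during which the arm holds its last target. There are 200 camera calls.

### The job

In the stack of metal sample plates leaning in one rest, one plate is longer than the others. Draw it out without toppling or dislodging the other plates, which must stay leaning where they are, and stand it in the empty rest: foot down on the mat close to the back, long way up, centred and leaning flat against the back. Let go of it, and leave the mug, slide box and tin alone.

Things in the scene. Friction and masses are not known exactly. Their poses are not given: they have to be found in the camera images.
- stock_rest: fixed grey and bare-metal rest holding the leaning stack of four plates; shape, size and axes as the empty rest. Origin on the bench under the middle of the foot space; x across the plates' width, +y to the open front, z up. All plates lean with its back, 25 degrees from vertical towards -y; feet on its mat, side by side from y = -30 mm
- empty_rest: second rest, alike but empty, fixed. Origin on the bench under the middle of the foot space; x along the plates' width, +y to the open front, z up. Base 110 x 140 mm (y -95 to +45 mm), non-slip black foot mat 8 mm above the bench, from the back (y -30 mm) to a low lip (y +30 mm, top at z 15 mm)
- empty_rest_foot (a point): on the empty rest: middle of the line where its back meets the mat (rest frame y -30 mm, z 8 mm). From here the flat back, 104 mm wide, rises 95 mm along its slope, leaning 25 degrees from vertical towards the rest's -y (turned +25 degrees about x). Axes as the rest's
- long_plate_mid (a point): the long plate: 90 mm wide, 10 thick, 170 long, smooth bare metal, 0.33 to 0.5 kg. Foot on the mat, leaning 25 degrees, behind 1 to 3 short plates; its top 70 mm stand clear above the other plates and the rest's back. This point is its middle, 85 mm from either end; x across its width, y normal to its faces (to the open front), z from foot to top
- long_plate: the long plate again: the middle of its foot end face, 85 mm from its middle along its -z; same axes
- short_a_mid (a point): a short metal plate, 90 mm wide, 10 thick, 100 long, one of three alike (this one stands anywhere but in front). The point is its middle; x across its width, y normal to its faces, z along it from foot to top. When the plate behind is gone it tips back about 6 degrees onto the next, which is fine
- short_a: the same short plate; origin in the middle of its foot end face, 50 mm below its middle along z
- short_b_mid (a point): a short metal plate, 90 mm wide, 10 thick, 100 long, one of three alike (this one stands anywhere but in front). The point is its middle; x across its width, y normal to its faces, z along it from foot to top. When the plate behind is gone it tips back about 6 degrees onto the next, which is fine
- short_b: the same short plate; origin in the middle of its foot end face, 50 mm below its middle along z
- short_c_mid (a point): a short metal plate, 90 mm wide, 10 thick, 100 long, one of three alike (this one always in front). The point is its middle; x across its width, y normal to its faces, z along it from foot to top. When the plate behind is gone it tips back about 6 degrees onto the next, which is fine
- short_c: the same short plate; origin in the middle of its foot end face, 50 mm below its middle along z
- mug_mid (a point): a spotted white mug, 93 mm tall, a bystander; its point is half-way up on its axis
- slide_case_mid (a point): a wooden slide box 63 x 91 x 36 mm, a bystander; its middle
- tin_mid (a point): a flat tin with a green lid, 66 mm across and 34 mm tall, a bystander; its middle
Mind the look-alikes: they are no part of the job. Leave any blue or orange look-alike of the long_plate alone.

How it is judged (in metres and radians):
At the end, for the whole second after the job is handed in: Long plate released, at rest, leaning 20 to 37 degrees on the empty rest's back: foot on the mat within 29 mm of the back, 25 mm of the middle, in line within 11 degrees. Short plates at rest, still leaning (16 to 52 degrees), their middles within 35 mm of where they were (y of long_plate in the frame of empty_rest between -0.03 and -0.001 m and x of long_plate in the frame of empty_rest between -0.025 and 0.025 m and z of long_plate in the frame of empty_rest below 0.018 m and y of long_plate_mid in the frame of empty_rest below -0.035 m and angle between long_plate_mid's own z axis and vertical between 0.345 and 0.65 rad and angle between the x axis of long_plate_mid and the x axis of empty_rest, either way round below 0.2 rad and contact force between long_plate and empty_rest above 0.3 N and linear speed of each of long_plate, short_a, short_b, short_c below 0.02 m/s and distance of each of short_a_mid, short_b_mid, short_c_mid from where it was at the start of the episode below 0.035 m and angle between short_a_mid's own z axis and vertical between 0.28 and 0.91 rad and angle between short_b_mid's own z axis and vertical between 0.28 and 0.91 rad and angle between short_c_mid's own z axis and vertical between 0.28 and 0.91 rad); the robot touches nothing.
It fails at once if a short plate is toppled, pulled out or carried off (distance of any of short_a_mid, short_b_mid, short_c_mid from where it was at the start of the episode above 0.07 m or angle between any of short_a_mid, short_b_mid, short_c_mid's own z axis and vertical above 1.15 rad).
It fails at once if the mug, the slide box or the tin is pushed more than 30 mm (distance of any of mug_mid, slide_case_mid, tin_mid from where it was at the start of the episode above 0.03 m).
It also fails if it takes over 40 s, if anything falls off the work surface, if the arm or the gripper's body presses on something with over 40 N, if the wrist force passes 120 N, or if a joint passes its speed limit or range.

## Working session

There is one attempt and no reset: what is moved stays moved. The work goes in short steps, each a Python script; the robot and the scene stay as the last script left them, time stands still between calls to the robot, and variables do not carry over. Pictures are saved under pics/ and viewed, at most 10 in all, crops included, and the job is handed in when it is done.

```bash
mkdir -p pics
cat > h.py <<'E'
import numpy as np, cv2
from station import robot, fingers, vision, workorder, recognise
from scipy.spatial.transform import Rotation as Ro
def ext(cam):
    c=vision.calibration(cam)
    if 'extrinsics' in c: return c,np.array(c['extrinsics'])
    T=np.eye(4); T[:3,:3]=Ro.from_euler('xyz',robot.current_eef_rot(),degrees=True).as_matrix(); T[:3,3]=robot.current_tool_pos()
    return c,np.linalg.inv(T@np.array(c['T_tool_cam']))
def proj(P,c,E):
    P=np.atleast_2d(P); q=P@E[:3,:3].T+E[:3,3]; s=np.c_[q[:,0]/-q[:,2],-q[:,1]/-q[:,2]]
    s=s*(1+c['k1']*(s**2).sum(1,keepdims=True)); M=np.array(c['mtx']); return s@M[:2,:2].T+M[:2,2]
def ray(uv,c,E):
    M=np.array(c['mtx']); d=np.linalg.solve(M[:2,:2],np.array(uv,float)-M[:2,2]); s=d.copy()
    for _ in range(20): s=d/(1+c['k1']*(s@s))
    R=E[:3,:3]; return -R.T@E[:3,3], R.T@np.array([s[0],-s[1],-1])
def onz(uv,z,c,E):
    o,d=ray(uv,c,E); return o+d*(z-o[2])/d[2]
E
python3 - <<'E'
from h import *
ims=[]
for n in ['scene','top']:
    im=vision.grab_frame(n); cv2.imwrite(f'pics/{n}0.png',im[:,:,::-1])
    c,E=ext(n); print(n,'cam',-E[:3,:3].T@E[:3,3],np.array(c['mtx'])[0,0],c['k1'])
    for l in ['stock_rest','empty_rest','long_plate','short_a','mug_mid','slide_case_mid','tin_mid']:
        print(l,[(np.round(r['rect']).tolist(),round(r['p'],2)) for r in recognise(l,n)])
E
```

```text
scene cam [ 0.91267297 -0.44319322  0.87307387] 579.4541846629595 -0.008432099222711473
stock_rest [([339.0, 261.0, 76.0, 58.0], 0.71)]
empty_rest [([274.0, 331.0, 92.0, 76.0], 0.87)]
long_plate [([358.0, 184.0, 69.0, 49.0], 0.98), ([275.0, 222.0, 68.0, 59.0], 0.96), ([331.0, 235.0, 52.0, 52.0], 0.87), ([332.0, 244.0, 45.0, 32.0], 0.4)]
short_a [([331.0, 244.0, 37.0, 36.0], 0.75), ([359.0, 248.0, 20.0, 30.0], 0.44)]
mug_mid [([340.0, 374.0, 66.0, 64.0], 0.62), ([189.0, 361.0, 60.0, 62.0], 0.27)]
slide_case_mid [([192.0, 360.0, 62.0, 57.0], 0.64)]
tin_mid [([358.0, 325.0, 21.0, 37.0], 0.97)]
top cam [0.30793553 0.25889606 1.29245554] 556.4383358358348 -0.016720611360567784
stock_rest [([319.0, 223.0, 60.0, 44.0], 0.79)]
empty_rest [([409.0, 217.0, 61.0, 52.0], 0.88)]
long_plate [([314.0, 303.0, 58.0, 82.0], 0.84), ([216.0, 283.0, 77.0, 40.0], 0.65), ([339.0, 216.0, 20.0, 41.0], 0.55)]
short_a [([312.0, 219.0, 26.0, 44.0], 0.97), ([480.0, 237.0, 44.0, 28.0], 0.56), ([325.0, 216.0, 4.0, 45.0], 0.52)]
mug_mid [([429.0, 133.0, 54.0, 40.0], 0.95)]
slide_case_mid [([478.0, 238.0, 44.0, 24.0], 0.88)]
tin_mid [([370.0, 160.0, 26.0, 27.0], 0.81)]
```

View pics/scene0.png

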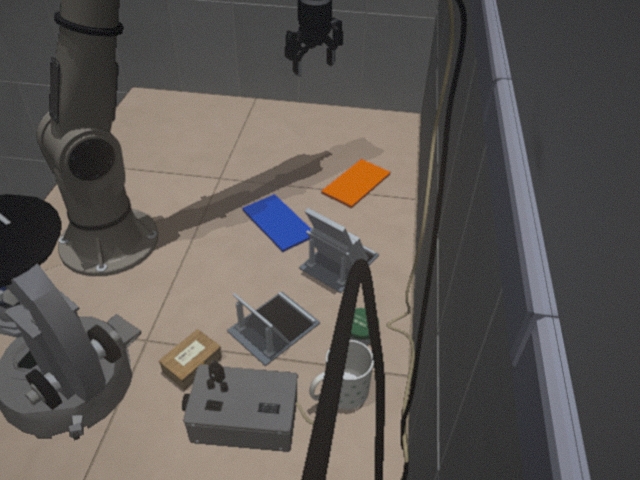

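View pics/top0.png

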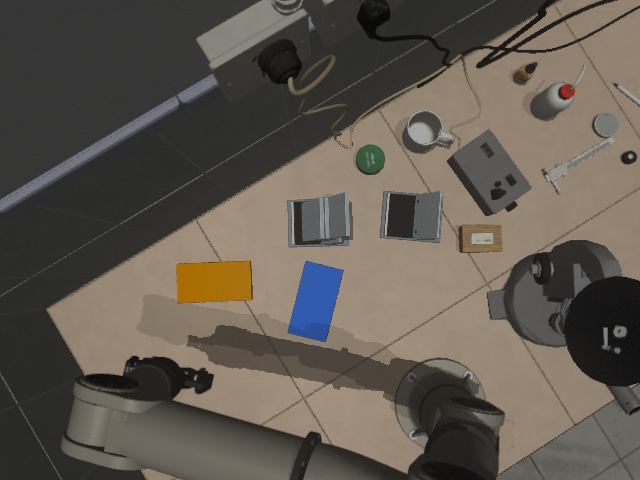

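Scene: silver leaning stack at top (320,220) / scene (338,240). Empty rest at top (411,216) / scene (274,325). Look-alikes are blue (315,302 top) and orange (215,282 top) plates lying flat. The real one is the tall silver plate, top edge near (345,216) in the top view. I'll check it with a close crop.

Run:
```python
from h import *
im=cv2.imread('pics/top0.png'); a=cv2.resize(im[175:260,275:455],None,fx=4.4,fy=4.4,interpolation=cv2.INTER_CUBIC)
cv2.imwrite('pics/crop1.png',a)
c,E=ext('top')
for n,uv in dict(stock=(319,221),empty=(411,216),mug=(424,131),tin=(370,159),case=(481,238),wallA=(200,220)).items(): print(n,onz(uv,0,c,E).round(3))
```

```text
stock [0.426 0.266 0.   ]
empty [0.432 0.051 0.   ]
mug [0.633 0.013 0.   ]
tin [0.569 0.143 0.   ]
case [ 0.376 -0.112  0.   ]
wallA [0.435 0.543 0.   ]
```

View pics/crop1.png

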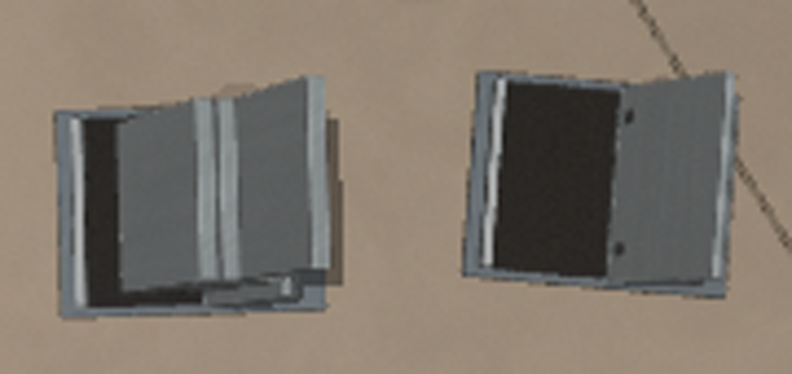

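```bash
cat >> h.py <<'E'
S,C=np.sin(np.radians(25)),np.cos(np.radians(25))
def W(p,P):  # rest pose p=(x,y,yaw) -> world
    c,s=np.cos(p[2]),np.sin(p[2]); P=np.atleast_2d(P); return np.c_[p[0]+c*P[:,0]-s*P[:,1],p[1]+s*P[:,0]+c*P[:,1],P[:,2]]
def plate(y0,L,back=False): # 4 top corners of plate whose foot centre is at rest y0,z 8(+corner)
    t=np.array([0,y0-L*S,.008+L*C+.002]); n=np.array([0,C,S])*.005; x=np.array([.045,0,0])
    return np.array([t-x+n,t+x+n,t+x-n,t-x-n])
E
cat > fit.py <<'E'
from h import *
from scipy.optimize import least_squares
c,E=ext('top'); cr=lambda a: np.array(a)/4.4+[275,175]-.4
zb=.006
B=np.array([[.055,.045,zb],[-.055,.045,zb],[-.055,-.095,zb]])
emp=np.vstack([B,[[.052,-.0701,.0941],[-.052,-.0701,.0941]]]); eo=cr([[478,71],[463,275],[725,296],[733,73],[716,280]])
so=cr([[55,112],[62,318],[325,310]])
for n,P,o,g in [('empty',emp,eo,(.43,.07,0)),('stock',B,so,(.43,.28,0))]:
    r=least_squares(lambda p:(proj(W(p,P),c,E)-o).ravel(),g); print(n,r.x.round(4),np.degrees(r.x[2]).round(1),'res px',r.fun.round(1))
    if n=='stock': p=r.x
cs,Es=ext('scene')
to=cr([[310,79],[322,77],[328,268],[313,268]]); print('obs long top',to.round(1).tolist())
for k in range(3):
    y0=-.03+.0055+.011*k; print(k,proj(W(p,plate(y0,.17)),c,E).round(1).tolist(),'scene',proj(W(p,plate(y0,.17)),cs,Es).round(0).tolist())
E
python3 fit.py
python3 - <<'E'
from h import *
im=cv2.imread('pics/scene0.png'); cv2.imwrite('pics/crop2.png',cv2.resize(im[195:365,220:390],None,fx=3.5,fy=3.5,interpolation=cv2.INTER_CUBIC))
E
```

```text
empty [ 0.4331  0.0751 -0.1139] -6.5 res px [ 0.5 -0.3  0.1  0.3  0.4  0.7 -0.6 -0.6 -0.3 -0.1]
stock [0.4219 0.294  0.0061] 0.3 res px [-0.1 -0.3 -0.3  0.2  0.4  0.1]
obs long top [[345.1, 192.6], [347.8, 192.1], [349.1, 235.5], [345.7, 235.5]]
0 [[350.7, 236.5], [349.2, 192.5], [353.5, 192.6], [355.1, 236.5]] scene [[302.0, 208.0], [341.0, 228.0], [338.0, 233.0], [299.0, 212.0]]
1 [[345.3, 236.7], [343.8, 192.6], [348.1, 192.8], [349.7, 236.7]] scene [[306.0, 205.0], [344.0, 225.0], [341.0, 230.0], [303.0, 209.0]]
2 [[339.9, 236.8], [338.4, 192.8], [342.7, 192.9], [344.3, 236.8]] scene [[310.0, 202.0], [348.0, 222.0], [345.0, 226.0], [307.0, 207.0]]
```

View pics/crop2.png

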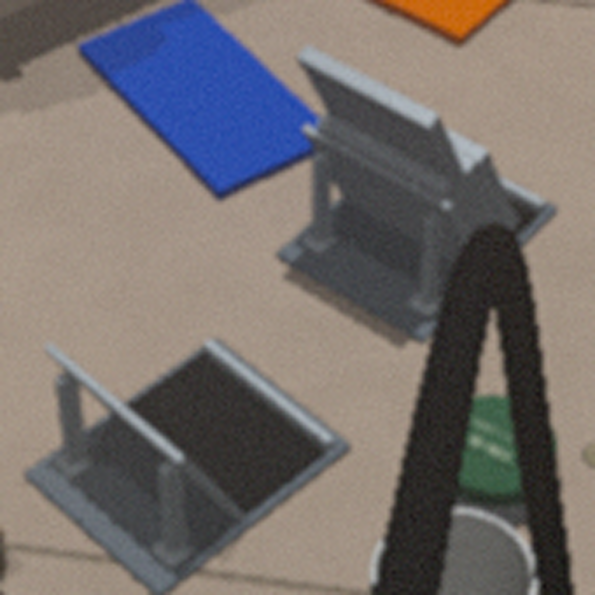

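```bash
cat >> h.py <<'E'
STOCK=np.array([.4219,.2940,.0061]); EMPTY=np.array([.4331,.0751,-.1139])
def ori(yaw,flip,lean=25):
    s,c=np.sin(np.radians(lean)),np.cos(np.radians(lean))
    z=np.array([0,s,-c]); y=np.array([0,c,s])*(1 if flip else -1); R=np.c_[np.cross(y,z),y,z]
    return Ro.from_matrix(Ro.from_euler('z',yaw).as_matrix()@R).as_euler('xyz',degrees=True)
def tcp(p,y0,s,dn=0,dx=0): # TCP at distance s along plate slope from foot centre, normal offset dn
    return W(p,[dx,y0-s*S+dn*C,.010+s*C+dn*S])[0]
Y1=-.03+.0055+.011
G=.170-.031-.002   # slope distance of TCP at grasp (TCP 2 mm ahead of grasp pt)
E
python3 - <<'E'
from h import *
print(vision.calibration('wrist')['T_tool_cam'])
for f in (0,1):
    for n,p,y,s in [('hov',STOCK,Y1,G+.11),('grasp',STOCK,Y1,G),('lift',STOCK,Y1,G+.15),('over',EMPTY,-.02,G+.15),('place',EMPTY,-.02,G)]:
        o=ori(p[2],f); q=robot.inverse_kinematics(tcp(p,y,s),o); print(f,n,tcp(p,y,s).round(3),o.round(0),None if q is None else np.round(q,0))
E
```

```text
[[-2.65732764e-04  9.50221174e-01  3.11576074e-01  7.95135224e-02]
 [ 9.99999940e-01  1.83735788e-04  2.92522820e-04 -1.69716602e-03]
 [ 2.20713701e-04  3.11576134e-01 -9.50221166e-01 -1.24579552e-01]
 [ 0.00000000e+00  0.00000000e+00  0.00000000e+00  1.00000000e+00]]
0 hov [0.423 0.176 0.234] [-155.    0.    0.] [-40.   5.  37. 110. -31.  67. -81.]
0 grasp [0.422 0.223 0.134] [-155.    0.    0.] [-42.  14.  35. 117. -41.  55. -73.]
0 lift [0.423 0.159 0.27 ] [-155.    0.    0.] [-39.   3.  37. 107. -28.  72. -83.]
0 over [ 0.417 -0.065  0.27 ] [-155.    0.   -7.] [-21.   9.  53. 103. -30.  84. -58.]
0 place [ 0.424 -0.002  0.134] [-155.    0.   -7.] [-32.  21.  62. 117. -45.  71. -45.]
1 hov [0.423 0.176 0.234] [ 155.    0. -180.] [-58.   7.  56. 111. -33.  69. 102.]
1 grasp [0.422 0.223 0.134] [ 155.    0. -180.] [-52.  16.  46. 117. -45.  58. 111.]
1 lift [0.423 0.159 0.27 ] [ 155.    0. -180.] [-60.   4.  59. 107. -30.  73.  99.]
1 over [ 0.417 -0.065  0.27 ] [155.   0. 173.] [-34.  13.  71. 104. -34.  87. 128.]
1 place [ 0.424 -0.002  0.134] [155.   0. 173.] [-39.  28.  73. 117. -50.  77. 141.]
```

```bash
cat > w.py <<'E'
from h import *
import sys
c,E=ext('wrist'); im=vision.grab_frame('wrist')[:,:,::-1].copy(); cv2.imwrite('pics/raw_'+sys.argv[1],im)
for y0,L,col in [(Y1,.17,(0,0,255)),(Y1+.011,.1,(0,255,0)),(Y1+.022,.1,(255,0,0))]:
    P=plate(y0,L); q=proj(W(STOCK,P),c,E); print(q.round(0).tolist()); cv2.polylines(im,[q.astype(np.int32)],True,col,1)
cv2.imwrite('pics/'+sys.argv[1],im)
E
python3 - <<'E'
from h import *
o=ori(STOCK[2],0)
robot.move_to(tcp(STOCK,Y1,G+.15),o); fingers.gripper_to(.6,60)
print(robot.current_tool_pos(),robot.current_time_s())
E
python3 w.py w1.png
```

```text
[0.4226634 0.1594415 0.2700531] 2.95
[[310.0, 303.0], [309.0, 167.0], [326.0, 167.0], [325.0, 303.0]]
[[301.0, 262.0], [299.0, 154.0], [312.0, 154.0], [312.0, 262.0]]
[[289.0, 260.0], [287.0, 153.0], [299.0, 153.0], [301.0, 260.0]]
```

View pics/w1.png

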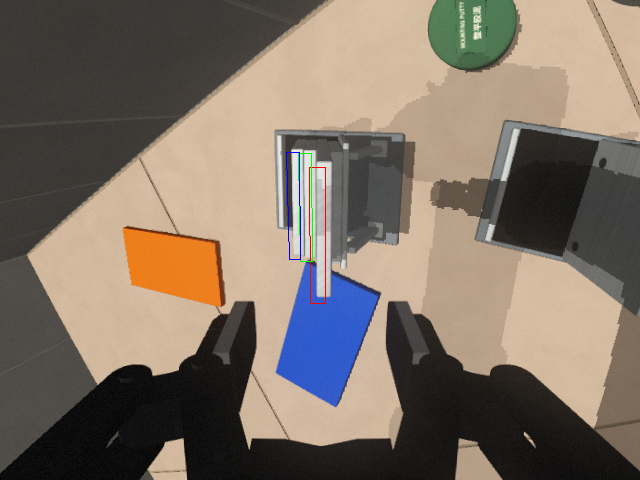

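Run:
```python
import cv2,numpy as np
g=cv2.cvtColor(cv2.imread('pics/raw_w1.png'),cv2.COLOR_BGR2GRAY).astype(int)
for r in (180,200,250,265,285): print(r,g[r,284:352].tolist())
print(g[150:175,324].tolist(),g[288:304,323].tolist())
```

```text
180 [94, 91, 67, 59, 60, 59, 57, 64, 198, 232, 233, 230, 228, 227, 227, 226, 223, 217, 205, 152, 198, 228, 232, 231, 229, 226, 221, 224, 219, 222, 222, 177, 162, 187, 200, 201, 198, 195, 221, 225, 223, 221, 220, 216, 216, 215, 204, 155, 99, 103, 106, 107, 105, 106, 107, 106, 104, 97, 80, 94, 106, 105, 103, 100, 78, 70, 62, 63]
200 [88, 96, 70, 62, 58, 57, 60, 57, 182, 225, 229, 227, 226, 222, 223, 220, 222, 222, 217, 169, 158, 218, 229, 227, 225, 223, 220, 218, 216, 216, 216, 177, 164, 186, 195, 193, 191, 186, 190, 190, 188, 187, 189, 187, 184, 181, 165, 130, 98, 104, 102, 105, 106, 104, 105, 103, 105, 99, 87, 98, 103, 107, 105, 97, 68, 63, 66, 67]
250 [189, 190, 189, 192, 191, 191, 188, 190, 190, 198, 220, 222, 222, 220, 216, 215, 211, 210, 206, 186, 129, 202, 217, 217, 218, 217, 216, 212, 212, 213, 211, 181, 160, 207, 217, 220, 220, 217, 215, 212, 211, 207, 204, 207, 208, 207, 170, 112, 101, 106, 107, 107, 103, 105, 104, 105, 103, 88, 97, 109, 113, 111, 100, 98, 96, 126, 128, 125]
265 [191, 193, 194, 188, 191, 189, 192, 192, 191, 192, 194, 193, 193, 192, 190, 190, 192, 195, 193, 194, 159, 110, 102, 98, 100, 97, 96, 91, 81, 66, 62, 55, 125, 200, 212, 214, 209, 208, 208, 213, 210, 209, 207, 208, 205, 197, 157, 135, 182, 190, 190, 189, 189, 187, 188, 190, 144, 204, 222, 218, 203, 176, 128, 182, 188, 185, 193, 186]
285 [191, 192, 190, 188, 187, 188, 188, 188, 188, 191, 187, 188, 190, 190, 183, 127, 99, 95, 94, 94, 95, 95, 95, 95, 97, 97, 96, 94, 94, 96, 98, 99, 142, 199, 212, 220, 214, 215, 211, 210, 205, 203, 200, 198, 201, 190, 155, 100, 92, 96, 98, 96, 96, 94, 96, 93, 95, 97, 93, 98, 96, 97, 95, 95, 96, 96, 94, 97]
[80, 82, 85, 84, 82, 80, 83, 83, 85, 80, 85, 158, 191, 223, 223, 226, 228, 227, 226, 225, 223, 223, 220, 223, 226] [204, 206, 203, 202, 206, 205, 203, 197, 175, 111, 95, 95, 97, 94, 93, 98]
```

Run:
```python
from h import *
o=ori(STOCK[2],0); dn,dx=-.0033,.003
robot.line_to(tcp(STOCK,Y1,G+.06,dn,dx),o,velocity=.12)
print('stop',robot.line_to(tcp(STOCK,Y1,G,dn,dx),o,velocity=.05,f_stop=8))
f0=np.array(robot.current_contact_force())
fingers.gripper_to(0,70)
print(robot.current_finger_gap(),robot.current_gripper_force(),f0.round(1),np.round(robot.current_contact_force(),1),robot.current_tool_pos(),robot.current_time_s())
```

```text
stop False
0.11176797208208929 68.20031762123108 [ 0.1 -0.6 -0.7] [-0.6  4.   3.1] [0.42552459 0.2209767  0.1337069 ] 5.7
```

Run:
```python
from h import *
o=ori(STOCK[2],0); dn,dx=-.0028,.003
for d,v in [(.02,.04),(.06,.06),(.105,.06),(.16,.1)]:
    s=robot.line_to(tcp(STOCK,Y1,G+d,dn,dx),o,velocity=v,f_stop=25)
    print(d,s,np.round(robot.current_contact_force(),1),round(robot.current_finger_gap(),3),robot.current_time_s())
    if s: break
im=vision.grab_frame('top'); cs=vision.grab_frame('scene')
a=cv2.resize(im[170:270,270:420],None,fx=4,fy=4,interpolation=cv2.INTER_CUBIC); b=cv2.resize(cs[180:330,250:400],(400,400))[:400]
a=cv2.resize(a,(400,267)); a=np.vstack([a,np.zeros((133,400,3),np.uint8)])
cv2.imwrite('pics/lift.png',np.hstack([a,b])[:,:,::-1])
```

```text
0.02 False [-0.9  5.2 -0.5] 0.107 6.35
0.06 False [-0.9  5.8  0.2] 0.099 7.1667
0.105 False [-0.4  3.1 -0.4] 0.112 8.0667
0.16 False [ 0.8 -0.2 -4.4] 0.107 8.7667
```

View pics/lift.png

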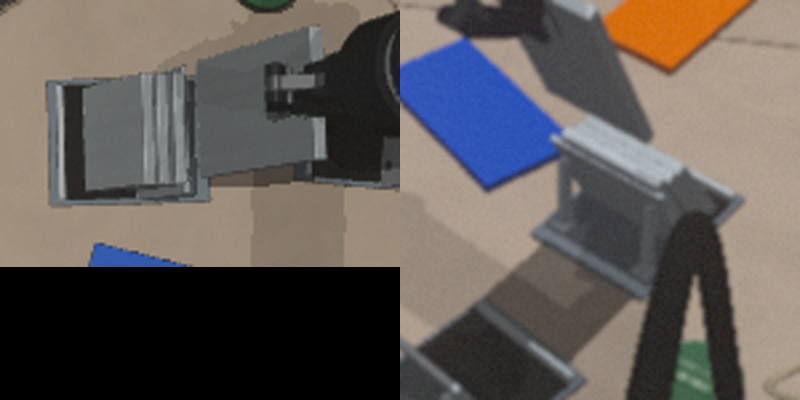

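Run:
```python
from h import *
o=ori(EMPTY[2],0); y0=-.010; dx=.003
pr=lambda t,s:print(t,s,np.round(robot.current_contact_force(),1),np.round(robot.current_tool_pos(),4),round(robot.current_finger_gap(),3),robot.current_time_s())
pr('over',robot.line_to(tcp(EMPTY,y0,G+.16,0,dx),o,velocity=.15))
pr('down',robot.line_to(tcp(EMPTY,y0,G+.05,0,dx),o,velocity=.12,f_stop=15))
pr('down2',robot.line_to(tcp(EMPTY,y0,G+.015,0,dx),o,velocity=.05,f_stop=8))
pr('back',robot.line_to(tcp(EMPTY,y0,G+.015,-.025,dx),o,velocity=.02,f_stop=4))
T=np.array(robot.current_tool_pos()); print('dn',((T-tcp(EMPTY,y0,G+.015,0,dx))@W([0,0,EMPTY[2]],[0,C,S])[0]).round(4))
```

```text
over False [-0.7  0.7 -5.2] [ 0.4207 -0.0588  0.2792] 0.111 10.4333
down False [ 0.1 -0.2 -3.9] [ 0.4266 -0.0143  0.1801] 0.113 11.5
down2 False [-0.1 -0.5 -4.9] [0.4279 0.0008 0.1479] 0.105 12.35
back True [-0.1  2.2 -2.3] [ 0.4255 -0.0112  0.141 ] 0.108 13.1417
dn -0.0141
```

Run:
```python
from h import *
o=ori(EMPTY[2],0); y0=-.010; dx=.003; dn=-.0128
pr=lambda t,s:print(t,s,np.round(robot.current_contact_force(),1),np.round(robot.current_tool_pos(),4),round(robot.current_finger_gap(),3),robot.current_time_s())
pr('off',robot.line_to(tcp(EMPTY,y0,G+.015,dn,dx),o,velocity=.03))
pr('seat',robot.line_to(tcp(EMPTY,y0,G-.012,dn,dx),o,velocity=.02,f_stop=5))
T=np.array(robot.current_tool_pos()); print('ds',((T-tcp(EMPTY,y0,G,dn,dx))@W([0,0,EMPTY[2]],[0,-S,C])[0]).round(4))
im=vision.grab_frame('top'); cs=vision.grab_frame('scene')
a=cv2.resize(im[170:260,270:460],(400,190),interpolation=cv2.INTER_CUBIC); a=np.vstack([a,np.zeros((210,400,3),np.uint8)])
cv2.imwrite('pics/seat.png',np.hstack([a,cv2.resize(cs[210:380,210:380],(400,400))])[:,:,::-1])
```

```text
off False [-1.  -0.4 -4.3] [ 0.426  -0.0108  0.1419] 0.11 13.3917
seat True [ 0.7 -2.2  4.3] [ 0.4268 -0.007   0.1338] 0.104 14.05
ds 0.0057
```

View pics/seat.png

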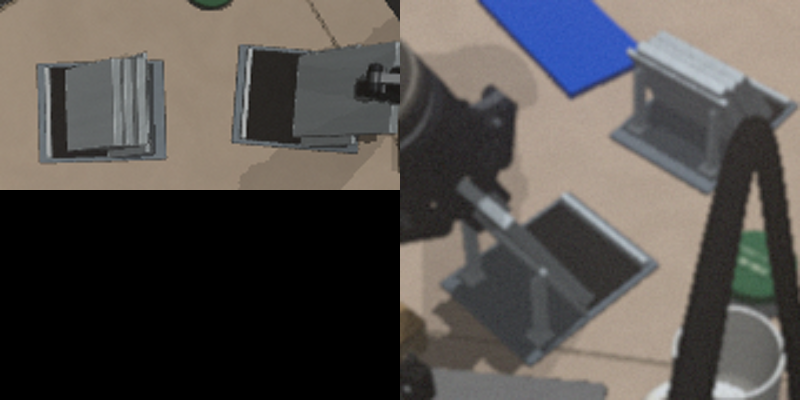

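Run:
```python
from h import *
o=ori(EMPTY[2],0); y0=-.010; dx=.003; dn=-.0128
pr=lambda t,s:print(t,s,np.round(robot.current_contact_force(),1),np.round(robot.current_torque(),2),np.round(robot.current_tool_pos(),4),round(robot.current_finger_gap(),3),robot.current_time_s())
pr('seat',robot.line_to(tcp(EMPTY,y0,G-.002,dn,dx),o,velocity=.015,f_stop=10))
T=np.array(robot.current_tool_pos()); print('ds',((T-tcp(EMPTY,y0,G,dn,dx))@W([0,0,EMPTY[2]],[0,-S,C])[0]).round(4))
c,E=ext('top'); P=plate(-.0245,.17); print(proj(W(EMPTY,P),c,E).round(1).tolist())
F=np.array([[x,-.0245+C*.005,.008+.01*0+S*.005*2] for x in (-.045,.045)]); print('foot front edge',proj(W(EMPTY,F),c,E).round(1).tolist())
```

```text
seat True [-0.2 -1.4  4.1] [-0.16  0.21  0.07] [ 0.4268 -0.0072  0.1337] 0.104 14.3833
ds 0.0057
[[455.0, 233.5], [458.2, 189.8], [462.1, 190.5], [458.9, 234.0]]
foot front edge [[408.5, 235.3], [411.5, 196.8]]
```

Run:
```python
from h import *
o=ori(EMPTY[2],0); y0=-.010; dx=.003; dn=-.0128
fingers.gripper_to(.2); robot.pause(.3); fingers.gripper_to(.4); robot.pause(.3)
print(np.round(robot.current_contact_force(),1),robot.current_gripper_force())
T=np.array(robot.current_tool_pos()); up=W([0,0,EMPTY[2]],[0,-S,C])[0]
print(robot.line_to(T+.09*up,o,velocity=.06,f_stop=8)); robot.line_to(T+.16*up,o,velocity=.15)
robot.pause(.5)
c,E=ext('wrist'); im=vision.grab_frame('wrist')[:,:,::-1].copy(); 
q=proj(W(EMPTY,plate(-.0245,.17)),c,E); cv2.polylines(im,[q.astype(np.int32)],True,(0,0,255),1)
cv2.imwrite('pics/w2.png',im); print(q.round(0).tolist(),robot.current_time_s())
cs=vision.grab_frame('scene'); top=vision.grab_frame('top')
cv2.imwrite('pics/end.png',np.hstack([cv2.resize(cs[190:370,210:390],(400,400)),np.vstack([cv2.resize(top[170:260,270:460],(400,190)),np.zeros((210,400,3),np.uint8)])])[:,:,::-1])
```

```text
[-0.9  0.1  0.1] 0.0
False
[[310.0, 301.0], [308.0, 170.0], [324.0, 170.0], [324.0, 301.0]] 18.3583
```

View pics/w2.png

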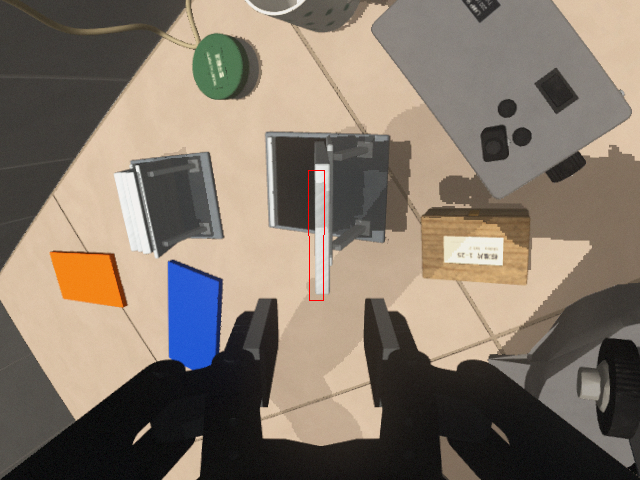

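View pics/end.png

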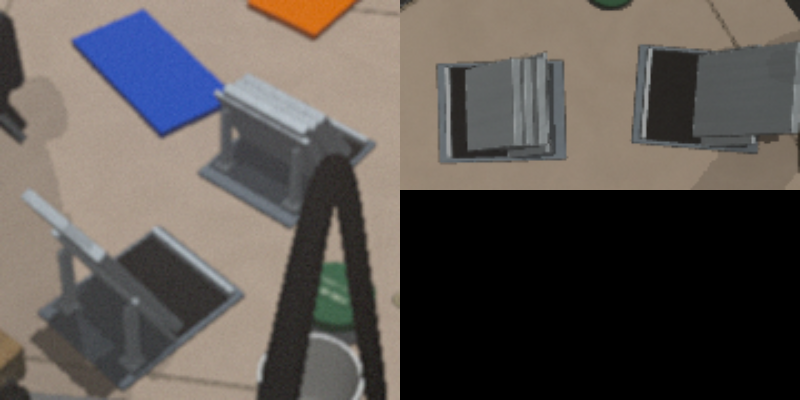

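The long plate stands flat against the empty rest's back, with its top edge near (322,228) in the wrist view. The short plates still lean in their rest and the bystanders are where they were, so I'm handing the job in.

```bash
python3 -c "
from h import *
print(workorder.close_job())"
```

```text
the job is handed in; nothing more can be done
None
```

The long plate is out of the stack and released, leaning flat and centred in the empty rest. The final pictures show the short plates still leaning and nothing else moved. The job is handed in at about 18 s on the robot's clock, but the hand-in call gave no verdict.

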